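# Stand the guide pin in the post base by feel

## Task

Take the long slim steel pin out of the pin tray, lay it nose down in the sloping V rest and let go of it, then take it again by its upper end and stand it upright. Feel about with its nose at the bottom of the dark well in the round post base until it drops into the blind hole there, push it fully home and leave it standing; leave the other pins and instruments where they lie.

Things in the scene. Friction and masses are not known exactly. Their poses are not given: they have to be found in the camera images.
- pin_mid (a point): Centre of the pin to fit: plain steel rod, 10 mm diameter, 110 mm long, 45 to 92 g. Its x axis runs along the rod to the nose, which tapers to 7 mm diameter over the last 4 mm; the other, blunt end has fine dark rings (level with the rod) over its last 26 mm. At first it lies in one of the tray's three places, drawn anew each time; it is the only pin both long and slim.
- pin_nose (a point): Tip of that pin's nose, on its axis, 55 mm from its centre. Axes as for the centre.
- tray: Fixed white pin tray 150 (x) by 190 (y) by 14 mm, floor 3 mm; origin under its centre. Three places at y = -60, 0, 60 mm, each two black V blocks, 8 mm long at x = 38 and -14 mm, 31 mm wide, up to 32 mm high. Pins lie along x, noses at x = 50 mm, the long slim one's axis 25 mm above the table. Its blunt part from x = -18 to -60 mm hangs free, with 22 mm below its axis to the tray's floor.
- rest: Fixed sloping rest, base plate 100 by 70 mm, origin on the table. Slippery open V trough, 70 mm long, 28 mm wide at the rim, rises at 45 degrees to its -x (to the left, seen from the robot). A stop plate at its low end carries the nose and rises 16 mm past the pin's axis. A resting slim pin has its nose at (30, 0, 30) mm in the rest's frame, centre at (-9, 0, 69), blunt end at (-48, 0, 108); its upper 40 mm is free all round.
- base: Fixed round metal base, 96 mm diameter, 40 mm high, origin on its axis at the table; black side handle to 112 mm along +x, under 40 mm high. Round well in its top, 34 mm diameter, 15 mm deep; flat black floor 25 mm above the table. In it a black vertical blind hole, 11.5 mm wide, 18 mm deep (bottom 7 mm above the table), its axis 3 to 9 mm from the well's, in an unknown direction: feel for it.
- thick_pin_mid (a point): Centre of another pin in the tray: 16 mm diameter, 110 mm long. Leave it.
- short_pin_mid (a point): Centre of another pin in the tray: 10 mm diameter, 70 mm long. Leave it.
- mallet: Loose mallet lying beyond the work: wooden grip 130 mm, steel head 38 mm diameter; up to 38 mm high; origin on the table at the front end of the grip, head towards its +x.
- pliers: Loose steel pliers, 166 mm long, 44 mm wide and 13 mm thick, lying near the robot; origin at the pivot, jaws towards +x.
- dish: Loose steel bowl, 100 mm diameter, 35 mm high; origin under its centre.
There are look-alikes about, which are no part of the job. What is shaped like the rest but pink is not meant.

How it is judged:
On the way, in this order (a step that is already met when the one before it is completed fails the run):
1. The pin is lifted out of the tray (height (world z) of pin_mid above 0.05 m), for 0.1 s.
2. The pin lies nose down in the sloping rest, let go of (x of pin_nose in the frame of rest between 0.018 and 0.042 m and z of pin_nose in the frame of rest between 0.02 and 0.042 m and y of pin_mid in the frame of rest between -0.008 and 0.008 m and angle between pin_mid's own x axis and vertical between 2.2 and 2.52 rad and contact force between the fingers and pin below 0.05 N), for 0.2 s.
3. The pin is taken again and held upright, nose down, clear of the rest (angle between pin_mid's own x axis and vertical above 2.9 rad and height (world z) of pin_mid above 0.07 m and contact force between the fingers and pin above 0.5 N and contact force between pin and rest below 0.05 N), for 0.1 s.
At the end, for the whole second after the job is handed in: The pin stands nose down in the blind hole of the post base: its nose within 12 mm of the base's axis and less than 10.5 mm above the table (the hole's bottom is at 7 mm), its axis within 0.14 rad of vertical, at rest and let go of (z of pin_nose in the frame of base below 0.0105 m and horizontal distance between pin_nose and base below 0.012 m and angle between pin_mid's own x axis and vertical above 3 rad and linear speed of pin below 0.02 m/s); the robot touches nothing.
It fails at once if Another pin or bystander is moved by more than 20 mm (distance of any of thick_pin_mid, short_pin_mid, mallet, pliers, dish from where it was at the start of the episode above 0.02 m).
It also fails if it takes over 72 s, if anything falls off the work surface, if the arm or the gripper's body presses on something with over 40 N, if the wrist force passes 120 N, or if a joint passes its speed limit or range.

## Robot

A 6-joint arm with a two-finger parallel gripper is mounted at the origin on the work surface. World frame = base frame: x ahead of the robot, y to its left, z up, the work surface at z = 0. Lengths are in m, angles in rad, forces in N, time in s.
With the tool pointing down it reaches from about 0.275 to 0.825 m from the base axis. Payload 4.9 kg.
Tool frame: the origin (TCP) lies midway between the tips of the shut fingers; the grasp point (between the pads) lies 19 mm behind it (bot.grip_depth is the distance from the TCP to the grasp point, in m); z points along the fingers, y is the line along which they close (so a half turn about z gives the same grasp; the last joint's range is limited). The gripper opens to 85 mm and grips with 20 to 120 N. Pads are 22 mm wide; open, the fingers measure 114 mm over their backs; the gripper's body (76 mm by 85 mm) begins 54 mm behind the grasp point. The pads swing forward as they close: fully open they stand 13 mm farther back than shut.
Start: joints at [1.19, 0.326, -0.193, 1.052, 0, 1.437], TCP at [0.134, 0.533, 0.231] pointing down, gripper open.
Joint ranges: [-2.65, 2.65], [-0.97, 1.79], [-1.3, 1.35], [-1.93, 2.1], [-1.47, 1.37], [-3.14, 3.14]. Speed limits (rad/s): [2.57, 2.57, 3.14, 3.14, 3.14, 3.14].

## Interface

Orientations are given as a unit quaternion [w, x, y, z].
In Python, from cell import bot gives the robot as it stands. Calls block until the motion is done:
- bot.move_pose(position, orientation): joint-space move of the TCP to a pose.
- bot.move_linear(position, speed=0.15, rotation=None, until_force=None): straight line of the TCP; rotation=None keeps the orientation; speed is the mean speed in m/s. With until_force (N) it stops when the force on the tool has changed by that much, and returns True; else False.
- bot.goto_joints(angles): joint-space move.
- bot.set_gripper(opening, grasp_force=None): opening from 0.0 (shut) to 1.0 (fully open); grasp_force is the grip in N (None keeps the last); returns when the fingers have stopped.
- bot.wait(seconds).
- bot.solve_ik(position, orientation): joint angles nearest the present ones, or None.
- bot.camera(name): name is "scene" or "top" or "wrist"; returns the picture (400x640x3 uint8, red, green, blue); there is no depth.
- bot.calibration(name): a dict with "mtx" (3x3 intrinsics, pixels), "k1" (the pictures are not rectified: a ray, as slopes to the right and down, at radius r is drawn at 1 + k1 r^2 times it, then the intrinsics apply), "extrinsics" (4x4, takes a point from world to camera coordinates); the wrist camera has in their place "hand_eye" (4x4, takes a point from camera to tool coordinates, whose origin is the TCP and whose axes are the flange's). Camera axes: x right, y down, z forward; pixel columns grow to the right and rows downward; lengths in m; the calibration is good to about 2 mm. A picture is of the moment at which its call begins: read the wrist's pose just before it. calibration takes no time and is no camera call.
A pose or a line that the arm cannot do raises bot.PlanningError and nothing moves.
- bot.close_job(): hands the job in; it is judged then, once.
Trained networks look in the newest picture that a camera, given by its name, has taken for a name from the list of things; names that differ only in an ending like _2 or _b are one class to them, and where a whole thing is asked for, a point or a joint stands for the part that bears it (a point fixed in the world has none). Each returns a list of dicts, best first, with "confidence" (0 to 1); they miss things now and then, are a little off and sometimes report something else, mostly with a low value. They report only what shows in the picture. A call takes as long as a camera call. They do not tell look-alikes from the thing itself.
- bot.search_frame(camera, thing): "bbox" ([left, top, width, height] in pixels, round what is visible of it).
Readings, each from a call of its own:
- bot.read_clock(): time.
- bot.read_joint_positions(): joint angles.
- bot.read_joint_vel(): joint speeds.
- bot.read_joint_efforts(): joint torques, N m.
- bot.read_position(): TCP position.
- bot.read_tool_rot(): TCP orientation.
- bot.read_ft_force(): force on the tool from outside, world axes, zero at the start.
- bot.read_moment(): the same for the moment, N m.
- bot.read_gripper_width(): opening from 0.0 (shut) to 1.0 (fully open).
- bot.read_finger_force(): force on a finger pad.
Only numpy, scipy, OpenCV 4.12 (cv2) and the standard library are available. Lean on these libraries where they do the work, as an engineer would, in place of code of your own. Each camera call takes 0.05 s, during which the arm holds its last target. There are 200 camera calls.

## Working session

There is one attempt and no reset: what is moved stays moved. The work goes in short steps, each a Python script; the robot and the scene stay as the last script left them, time stands still between calls to the robot, and variables do not carry over. Pictures are saved under pics/ and viewed, at most 10 in all, crops included, and the job is handed in when it is done.

```bash
ls; mkdir -p pics; python3 - <<'E'
from cell import bot
import cv2
for c in("scene","top"):
    im=bot.camera(c); cv2.imwrite(f"pics/{c}0.png",im[:,:,::-1])
    k=bot.calibration(c); print(c,k)
    for t in("pin_mid","thick_pin_mid","short_pin_mid","tray","rest","base","mallet","pliers","dish"):
        print(t,[(d["bbox"],round(d["confidence"],2)) for d in bot.search_frame(c,t)][:4])
print(bot.calibration("wrist"),bot.read_clock(),bot.read_tool_rot(),bot.read_position())
E
```

```text
pics
scene {'mtx': array([[443.73703011,   0.        , 317.21253077],
       [  0.        , 443.73703011, 201.35693342],
       [  0.        ,   0.        ,   1.        ]]), 'k1': -0.11037572275072106, 'extrinsics': array([[ 0.71214165,  0.70187671,  0.01494517, -0.42259403],
       [ 0.56233892, -0.55756031, -0.61065656, -0.28192236],
       [-0.42027278,  0.44327822, -0.79175451,  1.22208955],
       [ 0.        ,  0.        ,  0.        ,  1.        ]])}
pin_mid [([336.9, 151.8, 40.7, 20.9], 0.67)]
thick_pin_mid [([363.5, 124.2, 37.6, 20.7], 0.8)]
short_pin_mid [([338.6, 152.8, 36.8, 19.7], 0.64), ([365.5, 144.7, 22.2, 9.8], 0.6)]
tray [([325.5, 124.2, 86.5, 70.6], 0.97), ([319.2, 248.7, 82.8, 84.9], 0.33)]
rest [([249.7, 150.3, 47.5, 41.9], 0.79), ([118.1, 234.5, 49.2, 54.9], 0.69), ([265.6, 197.5, 53.1, 55.1], 0.64)]
base [([209.3, 253.4, 71.9, 60.5], 0.94), ([366.3, 143.5, 21.5, 16.1], 0.69)]
mallet [([316.3, 250.5, 87.5, 81.1], 0.72)]
pliers [([157.6, 182.5, 72.8, 47.5], 0.92)]
dish [([393.3, 183.8, 40.5, 40.3], 0.94), ([159.8, 179.0, 70.0, 51.5], 0.26)]
top {'mtx': array([[38
[... 961 characters left out ...]
 0.39)]
dish [([237.5, 117.7, 41.0, 39.4], 0.62)]
{'mtx': array([[358.8402809 ,   0.        , 317.46823352],
       [  0.        , 358.8402809 , 204.16538712],
       [  0.        ,   0.        ,   1.        ]]), 'k1': -0.015395504382460007, 'hand_eye': array([[-3.45470316e-04, -9.62239772e-01, -2.72203053e-01,
         6.95966724e-02],
       [ 9.99999682e-01, -5.27918577e-04,  5.97032410e-04,
        -1.15017450e-03],
       [-7.18189378e-04, -2.72202760e-01,  9.62239649e-01,
        -1.42395722e-01],
       [ 0.00000000e+00,  0.00000000e+00,  0.00000000e+00,
         1.00000000e+00]])} 1.0 [-5.00375968e-06  1.23108011e-01  9.92393278e-01  4.26486722e-06] [0.134375   0.53335247 0.23127353]
```

View pics/scene0.png

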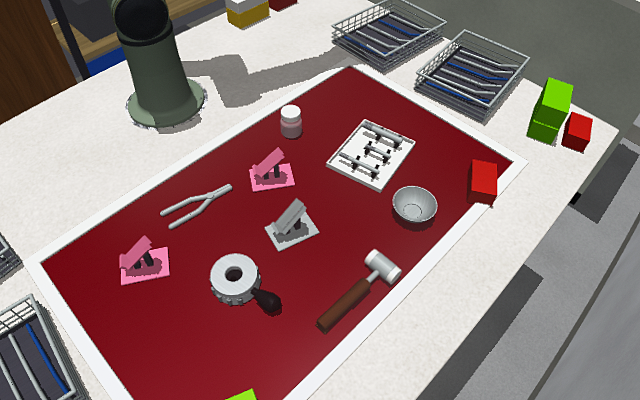

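View pics/top0.png

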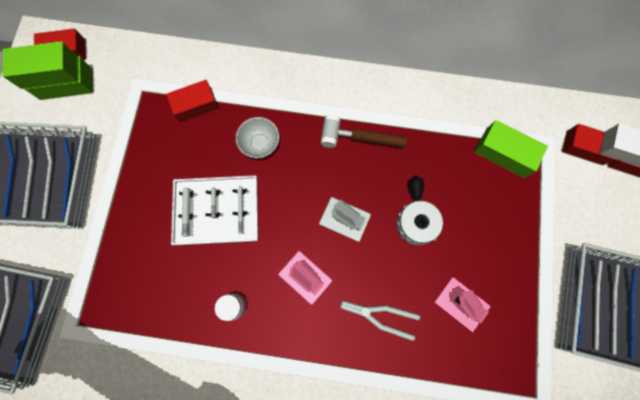

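The scene shows three pins in the white tray. In the top view the candidates are:
- (187,213): the thick pin.
- (213,200): the short pin.
- (240,208): the long slim pin, which is the target.

The grey rest is at (345,218). The pink look-alikes at (305,278) and (463,303) are not meant. The base is at (420,222), with its handle up at (416,187).

Next I'll look with the wrist camera for the close checks.

```bash
cat > h.py <<'E'
from cell import bot
import numpy as np, cv2
from scipy.spatial.transform import Rotation as R
def q(M):  # matrix -> wxyz
    a=R.from_matrix(M).as_quat(); return [a[3],a[0],a[1],a[2]]
def mat(w): return R.from_quat([w[1],w[2],w[3],w[0]]).as_matrix()
def frame(x,z):
    z=np.array(z,float)/np.linalg.norm(z); x=np.array(x,float); x-=z*(x@z); x/=np.linalg.norm(x)
    return np.c_[x,np.cross(z,x),z]
def down(phi): return frame([np.cos(phi),np.sin(phi),0],[0,0,-1])
def campose(name,T=None):
    c=bot.calibration(name)
    E=np.linalg.inv(c["extrinsics"]) if T is None else T@c["hand_eye"]
    return c["mtx"],c["k1"],E
def p2w(cam,uv,z):
    K,k1,E=cam; d=(np.atleast_2d(uv)-K[:2,2])/[K[0,0],K[1,1]]; s=d.copy()
    for _ in range(8): s=d/(1+k1*(s**2).sum(1,keepdims=True))
    r=np.c_[s,np.ones(len(s))]@E[:3,:3].T
    return E[:3,3]+r*((z-E[2,3])/r[:,2])[:,None]
def w2p(cam,X):
    K,k1,E=cam; c=(np.atleast_2d(X)-E[:3,3])@E[:3,:3]; s=c[:,:2]/c[:,2:]
    s=s*(1+k1*(s**2).sum(1,keepdims=True)); return s*[K[0,0],K[1,1]]+K[:2,2]
def wrist(name):
    T=np.eye(4); T[:3,:3]=mat(bot.read_tool_rot()); T[:3,3]=bot.read_position()
    im=bot.camera("wrist"); cv2.imwrite(f"pics/{name}.png",im[:,:,::-1]); np.save(f"pics/{name}.npy",T); return im,campose("wrist",T)
E
python3 - <<'E'
from h import *
np.set_printoptions(precision=4,suppress=True)
t=campose("top")
for n,uv,z in(("tray",(215,210.5),.014),("pin",(240,208),.025),("rest",(345,219),.003),("base",(420,222),.04),("handle",(416,187),.03),("mal",(365,132),.02),("pliers",(375,320),.01),("bottle",(230,305),.02)): print(n,p2w(t,uv,z))
def look(xy,phi,h):
    Rm=down(phi); return [xy[0],xy[1],h],q(Rm)
tr=p2w(t,(215,210.5),.014)[0]; b=p2w(t,(385,220),.03)[0]
for phi in (np.pi,0,np.arctan2(tr[1],tr[0])+np.pi):
    for h in(.2,.25):print(phi,h,bot.solve_ik(*look(tr,phi,h)),bot.solve_ik(*look(b,phi,h)))
E
```

```text
tray [[0.5366 0.2443 0.014 ]]
pin [[0.5487 0.1868 0.025 ]]
rest [[ 0.563  -0.0503  0.003 ]]
base [[ 0.5736 -0.2119  0.04  ]]
handle [[ 0.6544 -0.1981  0.03  ]]
mal [[ 0.7737 -0.0686  0.02  ]]
pliers [[ 0.3531 -0.1429  0.01  ]]
bottle [[0.3387 0.1684 0.02  ]]
3.141592653589793 0.2 [ 0.302   0.4205 -0.1344  1.016   0.      0.302 ] [-0.3628  0.4122 -0.1473  1.0114  0.     -0.3628]
3.141592653589793 0.25 [ 0.302   0.3894 -0.0514  1.1301  0.      0.302 ] [-0.3628  0.3807 -0.0643  1.1258  0.     -0.3628]
0 0.2 [ 0.302   0.4205 -0.1344  1.016   0.     -2.8396] [-0.3628  0.4122 -0.1473  1.0114  0.      2.7788]
0 0.25 [ 0.302   0.3894 -0.0514  1.1301  0.     -2.8396] [-0.3628  0.3807 -0.0643  1.1258  0.      2.7788]
3.568735484008472 0.2 [ 0.302   0.4205 -0.1344  1.016   0.     -0.1252] [-0.3628  0.4122 -0.1473  1.0114  0.     -0.7899]
3.568735484008472 0.25 [ 0.302   0.3894 -0.0514  1.1301  0.     -0.1252] [-0.3628  0.3807 -0.0643  1.1258  0.     -0.7899]
```

```bash
python3 - <<'E'
from h import *
np.set_printoptions(precision=4,suppress=True)
for n,xy in(("wA",(.555,-.12)),("wB",(.53,.235))):
    bot.move_pose([*xy,.17],q(down(np.pi)))
    im,c=wrist(n)
    for th in(("rest","base") if n=="wA" else ("tray","pin_mid","thick_pin_mid","short_pin_mid")):
        print(th,[(d["bbox"],round(d["confidence"],2)) for d in bot.search_frame("wrist",th)][:3])
    print(bot.read_clock())
E
```

```text
rest [([334.7, 144.6, 127.9, 116.9], 0.77), ([2.2, 0.0, 126.8, 86.5], 0.76)]
base [([143.8, 155.4, 124.9, 171.5], 0.86)]
3.9
tray [([206.5, 83.0, 248.2, 211.8], 0.82)]
pin_mid [([241.3, 146.5, 43.8, 130.4], 0.79), ([325.4, 177.3, 23.0, 77.8], 0.39)]
thick_pin_mid [([388.6, 112.7, 37.9, 137.1], 0.98)]
short_pin_mid [([324.8, 176.9, 25.6, 82.1], 0.92)]
5.4833
```

View pics/wA.png

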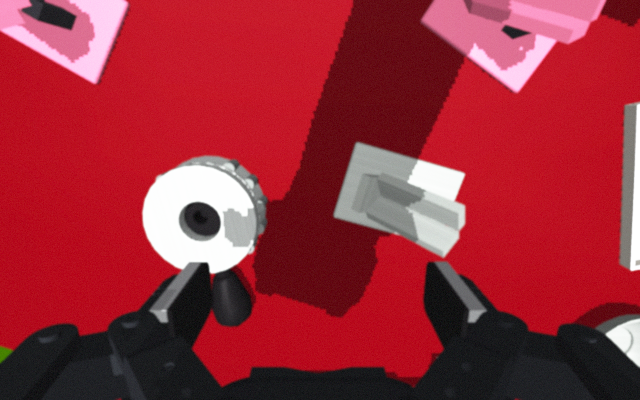

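View pics/wB.png

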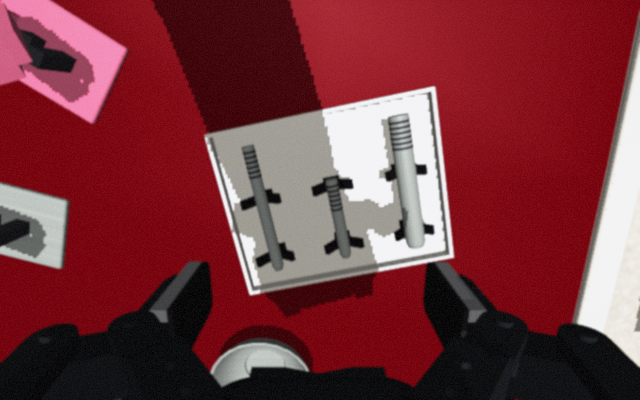

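wA shows the base top with its well at (200,220). The grey rest's plate corners are at (357,142), (465,174) and (334,215), and the trough rises to image right (world +y). wB shows the target, the only pin both long and slim, with its blunt ringed end at (249,147) and nose at (278,268). The short pin is at (338,217) and the thick one at (406,180).

```bash
python3 - <<'E'
from h import *
from scipy.optimize import least_squares
np.set_printoptions(precision=4,suppress=True)
A=campose("wrist",np.load("pics/wA.npy")); B=campose("wrist",np.load("pics/wB.npy"))
# tray fit
cor=np.array([(206,134),(434,88),(453,257),(250,294)]); P=p2w(B,cor,.014)[:,:2]
L=np.array([(-75,-95),(-75,95),(75,95),(75,-95)])/1e3
rot=lambda a:np.array([[np.cos(a),-np.sin(a)],[np.sin(a),np.cos(a)]])
s=least_squares(lambda v:(L@rot(v[2]).T+v[:2]-P).ravel(),[*P.mean(0),0]); tx,ty,ta=s.x
print("tray",s.x,"res",s.fun*1e3)
pb,pn=p2w(B,[(249,147),(278,268)],.025); print("pin blunt,nose",pb,pn,np.linalg.norm(pn-pb),np.arctan2(*(pn-pb)[1::-1]))
print("model blunt,nose",[rot(ta)@[x,-.06]+s.x[:2] for x in(-.06,.05)])
# rest
for z in(.0,.006,.01):
    r=p2w(A,[(357,142),(465,174),(334,215)],z)[:,:2]; 
    print(z,[np.linalg.norm(r[1]-r[0]),np.linalg.norm(r[2]-r[0])],"c",(r[1]+r[2])/2,"x ang",np.arctan2(*(r[0]-r[1])[::-1]),"y ang",np.arctan2(*(r[0]-r[2])[::-1]))
# base
im=cv2.imread("pics/wA.png"); hsv=cv2.cvtColor(im,cv2.COLOR_BGR2HSV)
m=((im.max(2)<150)).astype(np.uint8); n,lab,st,ce=cv2.connectedComponentsWithStats(m)
l=lab[220,200]; c=cv2.findContours((lab==l).astype(np.uint8),0,1)[0][0][:,0]; W=p2w(A,c,.04)[:,:2]
f=lambda W:least_squares(lambda v:np.hypot(*(W-v[:2]).T)-v[2],[*W.mean(0),.02],loss='soft_l1',f_scale=.001).x
print("well",st[l],f(W)); print("outer",f(p2w(A,[(143,215),(200,273),(195,165),(160,252),(160,178),(238,252)],.04)[:,:2]))
print("handle",p2w(A,(235,305),.03))
cv2.imwrite("pics/rest.png",cv2.resize(im[130:290,130:480],None,fx=2.2,fy=2.2,interpolation=cv2.INTER_CUBIC))
cv2.imwrite("pics/pin.png",cv2.resize(im:=cv2.imread("pics/wB.png")[120:300,200:460],None,fx=2.5,fy=2.5,interpolation=cv2.INTER_CUBIC))
E
```

```text
tray [0.5403 0.2484 0.1951] res [ 0.0897 -1.1725 -1.0103  1.1735  0.5453  0.4485  0.3752 -0.4495]
pin blunt,nose [0.4945 0.1787 0.025 ] [0.6001 0.1985 0.025 ] 0.10742952106770962 0.18529935044834533
model blunt,nose [array([0.4931, 0.1779]), array([0.601 , 0.1992])]
0.0 [np.float64(0.10066989897126703), np.float64(0.06874589018914205)] c [ 0.565 -0.047] x ang -1.851930556000118 y ang 2.861823257408742
0.006 [np.float64(0.09873687837291545), np.float64(0.06742586083433413)] c [ 0.5635 -0.0484] x ang -1.851930556000119 y ang 2.8618232574087425
0.01 [np.float64(0.09744819797401434), np.float64(0.06654584126446202)] c [ 0.5624 -0.0494] x ang -1.8519305560001187 y ang 2.8618232574087417
well [ 179  202   42   38 1226] [ 0.5765 -0.2145  0.0159]
outer [ 0.5756 -0.2164  0.0433]
handle [[ 0.6587 -0.1934  0.03  ]]
```

View pics/rest.png

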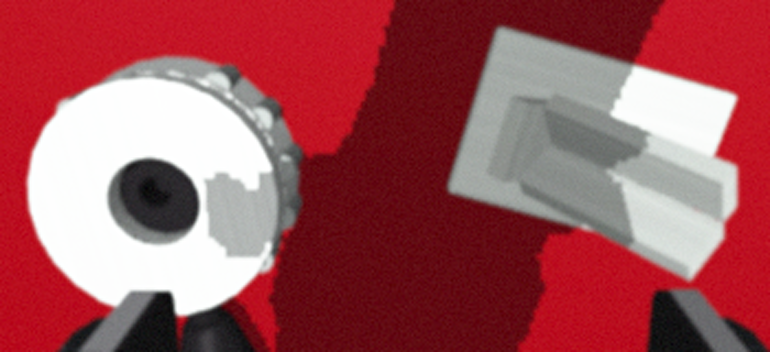

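View pics/pin.png

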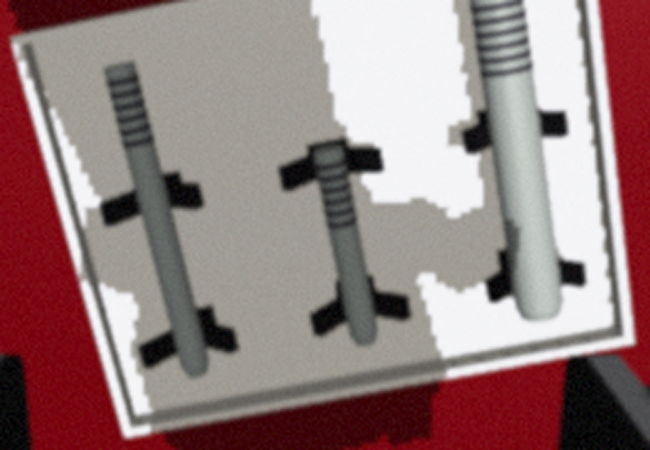

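Close crop: the target is the left pin in the tray. It is slim, ringed at its blunt end, and visibly longer than the middle one. The rest crop shows the trough valley running from about px (378,197) to (458,228), with the stop plate at the left. The well floor shows a darker spot near (199,216). Next I'll check this geometry and the reachability of every key pose.

```bash
cat >> h.py <<'E'
Z=np.array([0,0,1.])
PA=.190; PX=np.array([np.cos(PA),np.sin(PA),0]); PC=np.array([.5473,.1887,.025])      # pin in tray
RA=-1.852; RX=np.array([np.cos(RA),np.sin(RA),0]); RC=np.array([.5640,-.0478,0])     # rest
BC=np.array([.5762,-.2152,0])
def rp(x,y,z): return RC+RX*x+np.cross(Z,RX)*y+Z*z
NX=(RX-Z)/np.sqrt(2); NN=(RX+Z)/np.sqrt(2)   # pin x in rest; normal out of trough
E
python3 - <<'E'
from h import *
np.set_printoptions(precision=3,suppress=True)
A=campose("wrist",np.load("pics/wA.npy"))
print("valley px",w2p(A,[rp(.025,0,.025),rp(-.0245,0,.0745)]), "base c",w2p(A,[BC+[0,0,.04],BC+[0,0,.025]]))
im=cv2.imread("pics/wA.png",0)[200:242,178:224]; print(im[2:40:2,2:46:2])
for s in(1,-1):
    Mt=frame(s*PX,-Z); g=PC-.035*PX
    print(s,"tray",bot.solve_ik(g-Z*.017,q(Mt)))
    Mr=frame(s*NX,-NN); gp=rp(-.009,0,.069)-.035*NX
    for l in(0,.08): print("  lay",bot.solve_ik(gp-.017*NN+l*NN,q(Mr)))
    Mg=frame(s*NN,NX); 
    for b in(.021,.09): print("  regrip",bot.solve_ik(rp(-.009,0,.069)-b*NX,q(Mg)))
    for a in(0,.6,-.6): print("  base",bot.solve_ik(BC+Z*.083,q(down(np.arctan2(*(s*RX)[1::-1])+a))))
E
```

```text
valley px [[375.806 192.966]
 [453.322 228.965]] base c [[198.566 220.628]
 [204.224 214.979]]
[[253 253 254 254 252 228 176 139 109 107 129 163 214 247 255 254 254 254
  254 254 253 254]
 [253 253 254 236 132  51  39  41  37  37  39  40  50  85 175 248 255 254
  254 254 253 253]
 [253 253 206 103  30  31  33  39  45  43  43  48  40  43  49 113 222 254
  254 254 253 253]
 [253 213 104  46  36  36  43  43  42  41  43  40  41  41  44  38  70 202
  254 254 253 254]
 [239 123  76  37  44  38  42  40  34  30  36  38  42  44  41  37  41  61
  200 254 254 250]
 [177  99  69  44  41  35  42  37  23  16  26  39  38  36  43  45  40  37
   70 242 254 236]
 [129  94  61  35  41  46  35  22  15  12  20  38  38  39  42  41  43  42
   43 164 254 251]
 [109  97  66  36  35  41  33  16   9  14  17  26  36  37  35  39  41  45
   39  69 244 252]
 [105  97  68  35  38  44  38  27  13  16   8  22  17  27  38  43  48  44
   40  47 205 252]
 [109 106  78  47  40  43  41  28  20  18  23  17  17  28  40  43  40  42
   46  36 169 250]
 [114 102  95  58  44  40  42  37  35  21  21  21  28  30  42  44  42  43
 
[... 883 characters left out ...]
1 -0.276  1.011  0.731 -2.027]
  regrip [ 0.168  0.824 -0.001  1.155 -0.691 -0.973]
  regrip [ 0.233  0.828  0.144  1.344 -0.663 -0.897]
  base [-0.477  0.572 -0.207  0.791  0.    -1.767]
  base [-0.477  0.572 -0.207  0.791  0.    -2.367]
  base [-0.477  0.572 -0.207  0.791  0.    -1.167]
-1 tray [ 0.205  0.567 -0.468  0.536  0.     0.015]
  lay [-0.518  0.649 -0.365  0.788  0.758  1.242]
  lay [-0.615  0.601 -0.276  1.011  0.731  1.114]
  regrip [ 0.168  0.824 -0.001  1.155 -0.691  2.169]
  regrip [ 0.233  0.828  0.144  1.344 -0.663  2.245]
  base [-0.477  0.572 -0.207  0.791  0.     1.375]
  base [-0.477  0.572 -0.207  0.791  0.     0.775]
  base [-0.477  0.572 -0.207  0.791  0.     1.975]
```

```bash
python3 - <<'E'
from h import *
np.set_printoptions(precision=4,suppress=True)
A=campose("wrist",np.load("pics/wA.npy"))
print("hole est",p2w(A,(200,216.8),.025)[0]-BC)
g=PC-.035*PX; M=q(frame(-PX,-Z))
bot.set_gripper(.4,50)
bot.move_pose(g+Z*.06,M)
print(bot.move_linear(g-Z*.016,speed=.08,until_force=6),bot.read_position())
bot.set_gripper(0,50); print(bot.read_gripper_width(),bot.read_finger_force())
bot.move_linear(g+Z*.13,speed=.15)
print(bot.read_gripper_width(),bot.read_finger_force(),bot.read_ft_force(),bot.read_clock())
bot.camera("scene");cv2.imwrite("pics/s1.png",cv2.resize(bot.camera("scene")[60:260,180:460,::-1],None,fx=2.5,fy=2.5))
E
```

```text
hole est [ 0.0016 -0.0037  0.025 ]
False [0.5134 0.1822 0.0094]
0.09814939434671348 48.738797307014465
0.09112339870629348 48.670724630355835 [ 0.2827  0.9673 -0.3001] 9.1
```

View pics/s1.png

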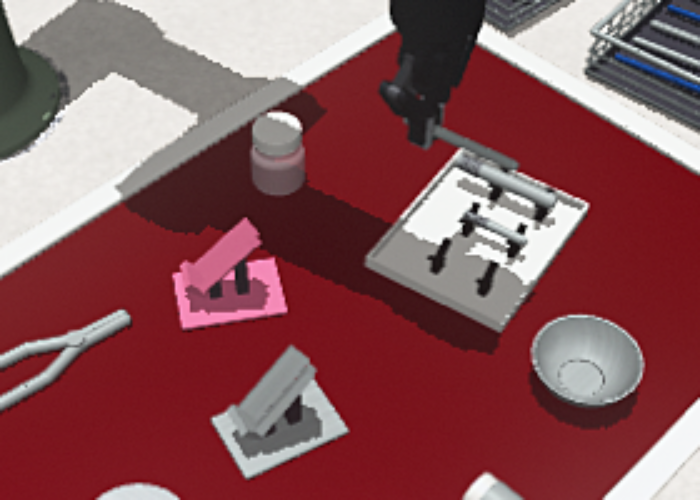

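The pin is lifted level, with its blunt end in the gripper, and the other pins lie undisturbed at about (505,185) and (495,230) in this crop. Next I lay it in the rest.

```bash
python3 - <<'E'
from h import *
np.set_printoptions(precision=4,suppress=True)
gp=rp(-.009,0,.069)-(.035+.003)*NX; M=q(frame(-NX,-NN)); t=gp-.016*NN
bot.move_pose(t+.09*NN,M)
bot.move_linear(t+.012*NN,speed=.12)
im,c=wrist("w2")
print("hit",bot.move_linear(t-.003*NN,speed=.03,until_force=4),(bot.read_position()-t)@NN,(bot.read_position()-t)@np.cross(Z,RX),bot.read_ft_force(),bot.read_clock())
cv2.imwrite("pics/s2.png",np.hstack([cv2.resize(bot.camera("scene")[140:270,220:340,::-1],(400,433)),cv2.resize(bot.camera("top")[150:280,280:400,::-1],(400,433))]))
E
```

```text
hit True 0.00554478577960687 0.0003468647826991725 [0.4854 0.899  1.2962] 11.4083
```

View pics/s2.png

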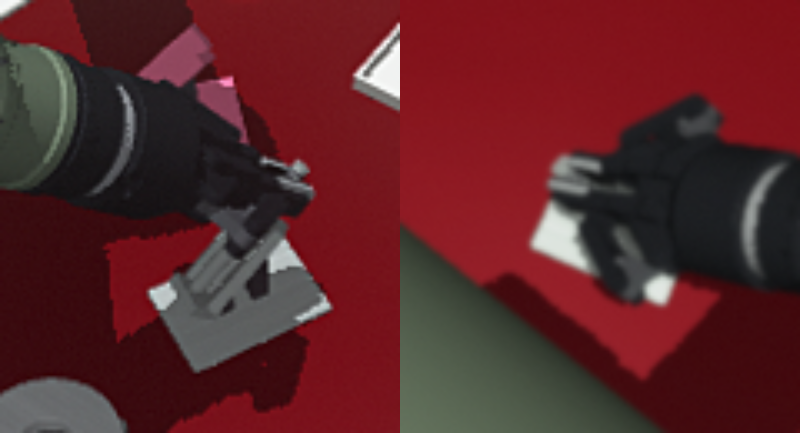

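The scene half shows the pin over the trough with its nose near the stop plate at about (205,305). It touched 5.5 mm early and only lightly, so I press a little further to see whether it's really seated.

```bash
python3 - <<'E'
from h import *
np.set_printoptions(precision=4,suppress=True)
gp=rp(-.009,0,.069)-(.035+.003)*NX; t=gp-.016*NN
Y=np.cross(Z,RX)
for k in range(3):
    h=bot.move_linear(t-.003*NN,speed=.02,until_force=8); bot.wait(.15)
    d=bot.read_position()-t; F=np.array(bot.read_ft_force()); print(h,"n,y,x",d@NN,d@Y,d@NX,"F n,y,x",F@NN,F@Y,F@NX)
    if not h: break
E
```

```text
False n,y,x -0.0029656363488594663 0.0003400758860902458 -0.000749374269754313 F n,y,x 1.5555757952885867 -0.7502078579459552 -5.596645869978563
```

```bash
python3 - <<'E'
from h import *
np.set_printoptions(precision=4,suppress=True)
gp=rp(-.009,0,.069)-(.035+.003)*NX; t=gp-.016*NN
Y=np.cross(Z,RX)
def st(l):
    bot.wait(.1); d=bot.read_position()-t; F=np.array(bot.read_ft_force()); print(l,"n,y,x mm",np.array([d@NN,d@Y,d@NX])*1e3,"F",np.array([F@NN,F@Y,F@NX]),np.linalg.norm(bot.read_moment()))
bot.move_linear(t+.008*NN-.004*NX,speed=.05); st("free")
h=bot.move_linear(t-.008*NN-.004*NX,speed=.015,until_force=5); st(h)
bot.move_linear(np.array(bot.read_position())+.003*NX,speed=.01,until_force=5); st("ax")
print(bot.read_clock())
E
```

```text
free n,y,x mm [ 7.9439 -0.1691 -3.6297] F [-0.7321 -0.4639  0.7351] 0.7501428004467432
True n,y,x mm [-3.5383  0.9302 -3.9429] F [ 4.5478 -0.0474 -3.2611] 0.32137830598772144
ax n,y,x mm [-3.4552  0.9609 -0.8394] F [ 6.1252 -0.0136 -2.1301] 0.5016227009712491
14.1167
```

```bash
python3 - <<'E'
from h import *
np.set_printoptions(precision=4,suppress=True)
bot.set_gripper(.3); bot.wait(.3)
p=np.array(bot.read_position()); bot.move_linear(p+.09*NN,speed=.15)
im,c=wrist("w3")
a=im[60:360,100:560,::-1]
s=cv2.resize(bot.camera("scene")[150:270,230:340,::-1],(330,360))
cv2.imwrite("pics/v9.png",np.hstack([cv2.resize(a,(469,360))[:, :],s]).copy())
# predicted pin ends
print("pred blunt,nose px wrist",w2p(c,[rp(-.048,0,.108),rp(.03,0,.03)]),bot.read_clock())
print("scene",w2p(campose("scene"),[rp(-.048,0,.108),rp(.03,0,.03)]))
E
```

```text
pred blunt,nose px wrist [[317.244  191.0926]
 [317.4697 345.2758]] 15.5833
scene [[311.7339 190.2874]
 [279.024  227.5236]]
```

View pics/v9.png

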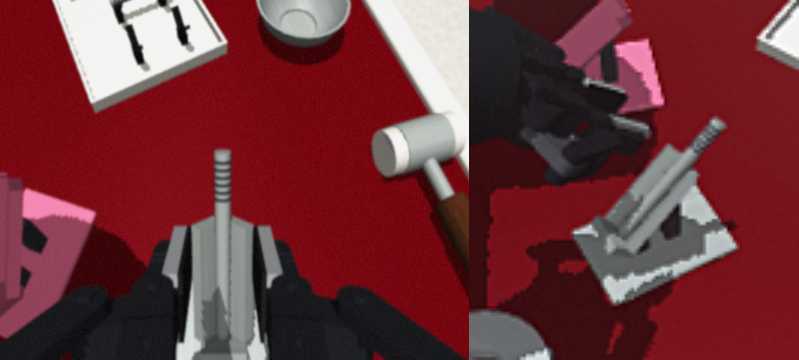

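The pin lies properly in the trough: its blunt end is at wrist px (317.7,187) and scene px (312,190.5), against a prediction of (317,191) and (311.7,190.3). Next I regrip it along its own axis at the upper end and stand it upright.

```bash
python3 - <<'E'
from h import *
np.set_printoptions(precision=4,suppress=True)
c=rp(-.009,0,.069); M=q(frame(-NN,NX))
bot.move_pose(c-.055*NX+.07*Z,q(frame(-RX,-Z)))
bot.move_pose(c-.085*NX,M)
print("hit",bot.move_linear(c-.024*NX,speed=.08,until_force=6))
bot.set_gripper(0,60); print(bot.read_gripper_width(),bot.read_finger_force(),bot.read_ft_force())
p=np.array(bot.read_position()); print((p-c)@NX,(p-c)@NN)
bot.move_linear(p+.05*NN,speed=.12)
print(bot.read_gripper_width(),bot.read_finger_force(),bot.read_ft_force())
bot.move_pose([BC[0],BC[1],.15],q(frame(-RX,-Z))); bot.wait(.2)
print(bot.read_gripper_width(),bot.read_position(),bot.read_ft_force(),bot.read_clock())
im,cc=wrist("w4")
a=cv2.resize(im[100:400,180:460,::-1],(420,450)); s=cv2.resize(bot.camera("scene")[160:340,180:320,::-1],(350,450))
cv2.imwrite("pics/v10.png",np.hstack([a,s]))
E
```

```text
hit False
0.10264557536286889 58.43725025653839 [2.5446 0.9793 2.021 ]
-0.02476109203971637 5.6571222105186725e-06
0.09971547231034712 58.38465392589569 [-0.1297 -0.0271 -1.1493]
0.09719992091657735 [ 0.5762 -0.2127  0.1486] [-0.4605  1.0219 -0.3245] 19.7083
```

View pics/v10.png

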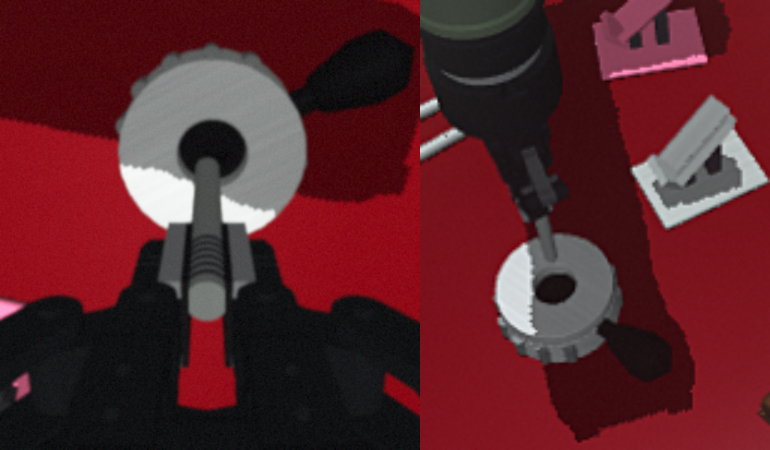

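The pin is held upright (crop (206,160) is the nose), directly above the well at crop (212,150). No view budget is left, so I search by feel, starting at the estimated hole spot.

```bash
python3 - <<'E'
from h import *
np.set_printoptions(precision=4,suppress=True)
c=campose("wrist",np.load("pics/w4.npy"))
print("well c now",p2w(c,(321.3,200),.04)[0],"nose",p2w(c,(317.3,206),.07)[0])
print("outer mid",p2w(c,(180+212.5/1.5,200),.04)[0])
H=BC+[.0016,-.0037,0]
bot.move_linear([H[0],H[1],.125],speed=.08); bot.wait(.2); print(bot.read_position())
h=bot.move_linear([H[0],H[1],.095],speed=.03,until_force=5); bot.wait(.1)
print(h,bot.read_position(),bot.read_ft_force(),bot.read_clock())
E
```

```text
well c now [ 0.578 -0.213  0.04 ] nose [ 0.5765 -0.2083  0.07  ]
outer mid [ 0.5783 -0.2131  0.04  ]
[ 0.5781 -0.2191  0.1255]
False [ 0.578  -0.2193  0.0951] [ 0.0712 -3.1249 -0.7813] 21.725
```

```bash
python3 - <<'E'
from h import *
np.set_printoptions(precision=4,suppress=True)
p=np.array(bot.read_position())
h=bot.move_linear([p[0],p[1],.080],speed=.02,until_force=12); bot.wait(.2)
print(h,bot.read_position(),bot.read_ft_force(),bot.read_moment(),bot.read_clock())
E
```

```text
True [ 0.5783 -0.2202  0.0833] [-0.6961 -0.5613  5.3122] [-0.0832  0.2818 -0.0061] 22.5333
```

```bash
python3 - <<'E'
from h import *
np.set_printoptions(precision=4,suppress=True)
bot.set_gripper(.3); bot.wait(.2)
p=np.array(bot.read_position()); bot.move_linear([p[0],p[1],.160],speed=.12)
im,c=wrist("w5")
print([(d["bbox"],d["confidence"]) for d in bot.search_frame("wrist","pin_mid")],"pred end",w2p(c,[[p[0],p[1],.117]]))
bot.set_gripper(0); bot.wait(.1)
h=bot.move_linear([p[0],p[1],.108],speed=.025,until_force=8); bot.wait(.1)
print(h,bot.read_position(),bot.read_ft_force(),bot.read_clock())
E
```

```text
[([307.2, 187.5, 22.1, 53.2], 0.88)] pred end [[319.2151 231.8059]]
True [ 0.579  -0.2211  0.117 ] [0.8028 0.0348 4.5593] 26.05
```

The blunt end was felt at 0.117 m, so the nose is at 7 mm, on the bottom of the hole. I retreat and hand in.

```bash
python3 - <<'E'
from h import *
p=np.array(bot.read_position()); bot.move_linear([p[0],p[1],.20],speed=.12); bot.wait(.4)
im,c=wrist("w6"); print([(d["bbox"],d["confidence"]) for d in bot.search_frame("wrist","pin_mid")], w2p(c,[[p[0],p[1],.117],[p[0],p[1],.04]]))
print(bot.read_clock(),bot.close_job())
E
```

```text
[([308.7, 173.7, 15.4, 43.8], 0.85)] [[318.49918203 210.22237572]
 [318.31564736 184.18851469]]
the job is handed in; nothing more can be done
27.4 None
```

The pin stands upright and released in the blind hole, pushed fully home (blunt end felt at 117 mm, so its nose is at 7 mm), and the job was handed in at about 27 s; no verdict was returned.

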